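# Bring the lens boom over the work and hold it at the set mark

## Robot

A 6-joint arm with a two-finger parallel gripper is mounted at the origin on a cart in front of the work surface, level with it; the furniture and walls round the work are solid. World frame = base frame: x ahead of the robot, y to its left, z up, the work surface at z = 0. Lengths are in mm, angles in rad, forces in N, time in s.
With the tool pointing down it reaches from about 350 to 775 mm from the base axis. Payload 7.3 kg.
Tool frame: the origin (TCP) lies midway between the tips of the shut fingers; the grasp point (between the pads) lies 19 mm behind it; z points along the fingers, y is the line along which they close (so a half turn about z gives the same grasp; the last joint's range is limited). The gripper opens to 92 mm and grips with 3 to 60 N. Pads are 19 mm wide; open, the fingers measure 130 mm over their backs; the gripper's body (75 mm by 190 mm) begins 47 mm behind the grasp point.
Start: joints at [-1.382, 0.342, 1.524, -0, 1.275, -0.146], TCP at [172.528, -495.864, 203.641] pointing down, gripper open.
Joint ranges: [-2.53, 2.53], [-0.77, 2.02], [0.04, 2.7], [-1, 4.14], [0.28, 2.66], [-3.11, 3.11]. Speed limits (rad/s): [2.57, 2.57, 3.14, 3.14, 3.14, 3.14].

## Interface

Orientations are given as [roll, pitch, yaw] about the fixed x, y, z axes, in that order (R = Rz(yaw) Ry(pitch) Rx(roll)).
In Python, from plant import monitor, optics, workorder gives the robot as it stands. The module is installed in compiled form; this text tells all that it offers.
- The arm moves only by the tool servo_tool, never from a script. Its arguments are lists of equal length, an entry for each row: "linear": the shift along the tool's x, y, z as a fraction of full scale, a list of three; "spin": the turn about the tool's z as a fraction of full scale. In form: {"linear": [[dx, dy, dz], ...], "spin": [spin, ...]}. A call has exactly 8 rows; each row shifts and turns the commanded pose from where the row before left it, along the tool's axes as they then stand; what a row does not reach is not made up. Full scale, the value 1, is 200 mm for a shift and 90 degrees for a turn. A row lasts 1/8 s, in which the tool goes at most 62.5 mm and 10.7 degrees, less where a joint would pass 70% of its speed; a pose out of reach is approached as far as the arm can. A call with a number of a shift or a turn outside -1 to 1 is refused whole. A call with a gripper value outside its range is refused whole. "hand" is the opening, from -1 (shut) to 1 (fully open), set as the call begins (left out, the last holds). The fingers move at their own pace and stop on an object; the grip force is fixed at half the most. Time passes only in rows, so rows that do not move let the fingers close, or fill a call up. It gives the time, the measured TCP pose, the force, the opening and the grip force at its end, in the units of the state.
- monitor.get_obs(): the state, without advancing time (a new reading comes with each control period).
- optics.capture(name): name is "scene" or "top"; returns a dict with "frame" (480x640x3 uint8, blue, green, red), "K" (3x3 intrinsics, pixels), "world_to_cam" (4x4, takes a point from world to camera coordinates). Camera axes: x right, y down, z forward; pixel columns grow to the right and rows downward; lengths in mm; the calibration is good to about 2 mm. A picture is of the moment at which its call begins. There is no depth.
- workorder.close_job(): hands the job in; it is judged then, once.
The state is a dict: "time": time; "joint_positions": joint angles; "dq": joint speeds; "tau": joint torques, N m; "tool_pos": TCP position; "tcp_rot": TCP orientation; "contact_force": force on the tool from outside, world axes, zero at the start; "moment": the same for the moment, N m; "grip_width": finger opening in mm; "finger_force": force on a finger pad.
Only numpy, scipy, OpenCV 4.12 (cv2) and the standard library are available. Lean on these libraries where they do the work, as an engineer would, in place of code of your own. Each camera call takes 0.05 s, during which the arm holds its last target. There are 200 camera calls.

## Task

Bring the magnifier over the ring on the steel block: first swing the boom of the lens stand round, clockwise seen from above, until it meets its stop. Then, with the lock button on the side of the head squeezed in, draw the telescoping arm out until its pointer stands level with the blade of the brass rider clamped on the scale. Finish holding it there: keep the head gripped with the button squeezed in, because a spring pulls the arm back; leave the block and the ring undisturbed.

Things in the scene. Friction and masses are not known exactly. Their poses are not given: they have to be found in the camera images.
- lens_stand: Lens stand, fixed to the bench: dark round foot 92 mm across with a 22 mm column; origin at the centre of the foot's underside, z up. In its frame the boom points along +y when against its stop, and 0.75 rad anticlockwise of that when parked. It carries the boom, rider, telescoping arm, head and button.
- boom (a joint): Swing of the boom about the upright column, rad: 0 parked, 0.75 against its stop; grows clockwise seen from above. Light friction (about 0.12 N m). Starts between 0 and 0.25. The arm need not be unlocked to swing it.
- pivot (a point): Point on the swing axis, on the boom's top face, 122 mm above the bench. Its x axis points out along the boom, z up. The boom is a pale metal sleeve 32 mm wide and 22 mm high, from 24 mm behind the axis to 145 mm before it, with a slot in its top and a scale line every 10 mm (long lines at 0 and 50 mm) beside it.
- inner_arm (a joint): How far the telescoping arm is drawn out along the boom, m: 0 to 0.095; starts at 0. Locked by a pin between rack teeth 10 mm apart (2 mm play) until the lock button is pressed in by more than 2 mm; then a spring draws it in with 2 to 3.5 N, so it must be held.
- head_grip (a point): Middle of the head, the black block at the arm's outer end, handled from above; 117 mm above the bench, 180 mm from the swing axis when the arm is in. x axis out along the boom, y to its left, z up. The head is 36 mm long (x), 26 mm wide (y) and reaches from 25 mm below to 21 mm above this point. The lock button is on its -y side, centred at this height.
- lock_button (a joint): Lock button, a round steel button 20 mm across, standing 7 mm proud of the head's -y side (33 mm over head and button): 0 out, 0.004 m fully in. Pressed with 7 N at first and 11 N fully in, along the head's +y; gripping the head across y with 15 to 40 N squeezes it in. It springs out when let go.
- pointer (a point): Tip of the arm's thin dark pointer in the slot of the sleeve, 145 mm behind the head's middle on the boom, 125 mm above the bench; moves out with the arm. x axis out along the boom.
- rider_tip (a point): Tip of the blade of the rider, a brass clip 12 mm long with a round screw, clamped firmly on the +y edge of the sleeve; its blade points at the slot. x axis out along the boom. The arm is at the mark when pointer and rider tip have the same place along x.
- rider (a joint): Place of the rider along the scale, m: the arm's draw (joint inner_arm) that brings the pointer level with it; between 0.040 and 0.080, clamped, not to be moved.
- bench_block: Loose steel bench block 64 x 64 x 20 mm lying flat under the place where the lens ends up; origin at the centre of its underside.
- ring: Loose plain metal ring, 21 mm across and 8 mm high, lying on the block; origin at the centre of its underside.
- lens (a point): Centre of the lens, a dark ring 56 mm across and 10 mm high with clear glass, on the boom's line 62 mm before the head's middle, 111 mm above the bench.

How it is judged (in metres and radians):
On the way, in this order (a step that is already met when the one before it is completed fails the run):
1. the boom is swung to its stop while the arm is still drawn in (less than 30 mm out) (value of joint boom above 0.7 rad and value of joint inner_arm below 0.03 m), for 0.1 s.
2. the arm is drawn out to the rider with the lock button squeezed in (x of pointer in the frame of rider_tip between -0.004 and 0.004 m and value of joint lock_button above 0.002 m), for 0.2 s.
At the end, for the whole second after the job is handed in: The boom is within 0.05 rad of its stop; the pointer is within 4 mm of the rider's blade along the boom and at rest; the fingers grip the head (over 3 N) with the lock button at least 2 mm in; block and ring are within 10 mm of where they lay (all of step 2 and value of joint boom above 0.7 rad and contact force between the fingers and lens_stand above 3 N and velocity of joint inner_arm between -0.01 and 0.01 m/s and distance of each of bench_block, ring from where it was at the start of the episode below 0.01 m); the arm keeps its last pose, push and grip.
It fails at once if the block or the ring is disturbed (distance of any of bench_block, ring from where it was at the start of the episode above 0.015 m).
It also fails if it takes over 40 s, if anything falls off the work surface, if the arm or the gripper's body presses on something with over 40 N, if the wrist force passes 120 N, or if a joint passes its speed limit or range.

## Working session

There is one attempt and no reset: what is moved stays moved. The work goes in short steps, Python scripts to look and compute and a tool call to move; the robot and the scene stay as the last step left them, time stands still between calls to the robot, and variables do not carry over. Pictures are saved under pics/ and viewed, at most 10 in all, crops included, and the job is handed in when it is done.

Besides the shell and the picture viewer there is one more tool, called as a command line: name --pt "numbers of a row" for each row, then --argument value for the rest. servo_tool: Moves the arm, as the interface text tells. Shift numbers are shares of 200 mm and turn numbers shares of 90 degrees, none past 1 either way. Its arguments: {"type":"object","properties":{"linear":{"type":"array","items":{"type":"array","items":{"type":"number","minimum":-1,"maximum":1}}},"spin":{"type":"array","items":{"type":"number","minimum":-1,"maximum":1}},"hand":{"type":"number"}},"required":["linear","spin"]}

```bash
mkdir -p pics; python3 - <<'E'
from plant import monitor, optics
import cv2, numpy as np
s=monitor.get_obs(); print({k:np.round(v,3) for k,v in s.items()})
for n in ("scene","top"):
    c=optics.capture(n); cv2.imwrite(f"pics/{n}0.png",c["frame"]); np.savez(f"{n}0.npz",**c); print(n,c["K"],np.round(c["world_to_cam"],3))
E
```

```text
{'time': np.float64(0.0), 'joint_positions': array([-1.382,  0.343,  1.525, -0.   ,  1.275, -0.146]), 'dq': array([-0.001,  0.   , -0.001,  0.   , -0.001, -0.   ]), 'tau': array([  0.   , -43.124, -24.422,   0.072,   0.056,  -0.   ]), 'tool_pos': array([ 172.44 , -495.421,  202.962]), 'tcp_rot': array([-3.14 , -0.   ,  0.335]), 'contact_force': array([-0.559, -0.155, -0.431]), 'moment': array([ 0.01 ,  0.034, -0.013]), 'finger_force': np.float64(0.0), 'grip_width': np.float64(91.578)}
scene [[499.31594552   0.         317.8958012 ]
 [  0.         499.31594552 236.32644349]
 [  0.           0.           1.        ]] [[ 8.99000e-01 -4.37000e-01  1.40000e-02 -5.34125e+02]
 [-3.44000e-01 -7.26000e-01 -5.95000e-01  1.75525e+02]
 [ 2.70000e-01  5.30000e-01 -8.04000e-01  8.84885e+02]
 [ 0.00000e+00  0.00000e+00  0.00000e+00  1.00000e+00]]
top [[438.76664283   0.         325.77071521]
 [  0.         438.76664283 245.60723127]
 [  0.           0.           1.        ]] [[-3.00000e-03 -1.00000e+00 -1.30000e-02 -5.96780e+01]
 [-9.82000e-01  5.00000e-03 -1.87000e-01  5.61156e+02]
 [ 1.87000e-01  1.20000e-02 -9.82000e-01  8.36241e+02]
 [ 0.00000e+00  0.00000e+00  0.00000e+00  1.00000e+00]]
```

View pics/scene0.png

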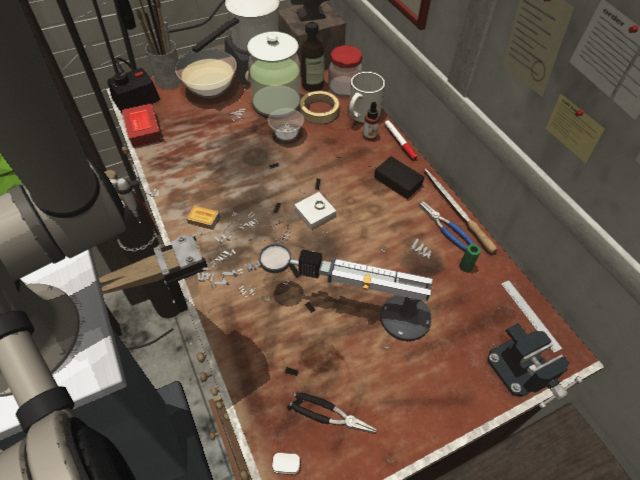

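View pics/top0.png

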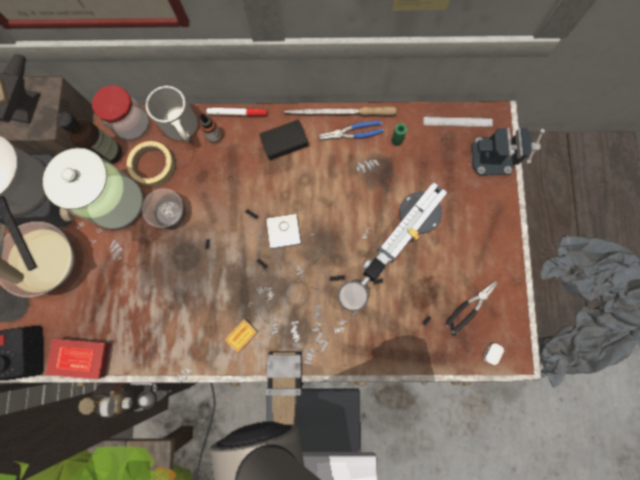

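The scene view shows the head at about (310,263), the lens at (275,258), the sleeve from (332,268) to (432,290) and the rider near (367,283). In the top view the head is at (374,268), the lens at (353,294), the rider at (413,234) and the block at (283,231). Next I'll zoom in.

```bash
python3 - <<'E'
import cv2, numpy as np
a=cv2.imread("pics/scene0.png")[235:345,250:440]; b=cv2.imread("pics/top0.png")[175:315,330:455]
a=cv2.resize(a,None,fx=4,fy=4,interpolation=cv2.INTER_CUBIC)[:, :]; b=cv2.resize(b,None,fx=4,fy=4,interpolation=cv2.INTER_CUBIC)
cv2.imwrite("pics/za.png",a); cv2.imwrite("pics/zb.png",b)
E
```

```text
(no output)
```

View pics/za.png

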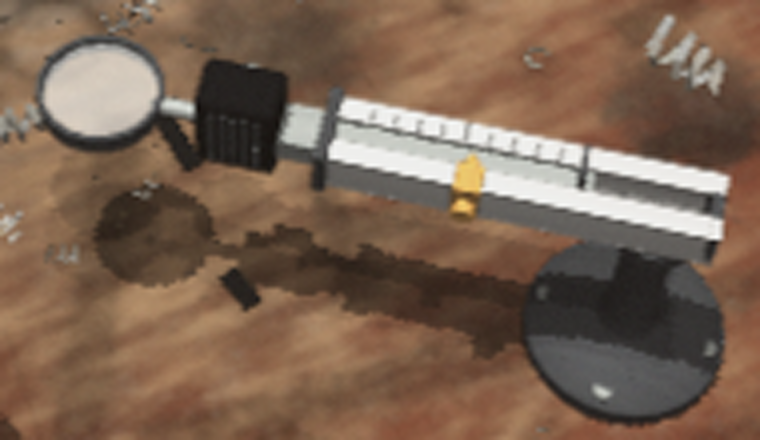

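View pics/zb.png

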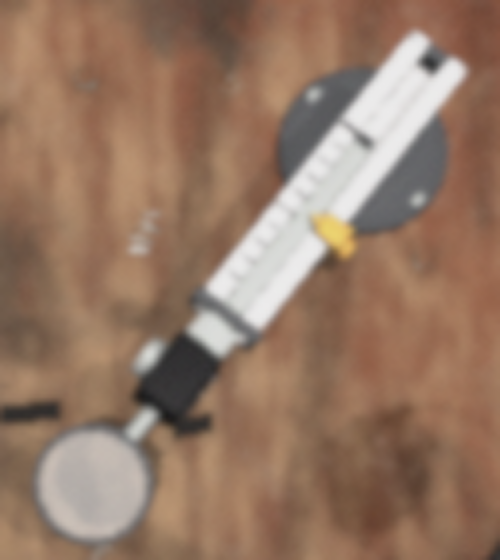

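Crop readings, scene / top: lens centre (100,93) / (94,484), pointer tip (585,165) / (360,134), rider tip (472,153) / (312,215). The button is visible on the upper-left side of the head in the top view at (150,357). Triangulating these.

```bash
cat > h.py <<'E'
import numpy as np, cv2
def load(n): 
    c=np.load(n); return c["K"],c["world_to_cam"]
def P(c): return c[0]@c[1][:3]
def tri(cs,ps):
    X=cv2.triangulatePoints(P(cs[0]),P(cs[1]),np.float64(ps[0]),np.float64(ps[1])); X=(X[:3]/X[3]).ravel()
    return X
def ray(c,p,z):
    R,t=c[1][:3,:3],c[1][:3,3]; o=-R.T@t; d=R.T@np.linalg.solve(c[0],[p[0],p[1],1]); return o+d*(z-o[2])/d[2]
E
python3 - <<'E'
from h import *
S,T=load("scene0.npz"),load("top0.npz")
cs=lambda u,v:np.array([(u+.5)/4-.5+250,(v+.5)/4-.5+235]); ct=lambda u,v:np.array([(u+.5)/4-.5+330,(v+.5)/4-.5+175])
pts=dict(lens=((100,93),(94,484),111),pointer=((585,165),(360,134),125),rider=((472,153),(312,215),125),rearR=((728,177),(415,31),122),rearL=((720,240),(467,70),122),foot=((624,330),(362,150),10),
 headA=((208,60),(139,397),138),headB=((287,72),(172,333),138),headC=((278,122),(221,360),138))
for k,(a,b,z) in pts.items():
    a,b=cs(*a),ct(*b); print(k,np.round(tri((S,T),(a,b)),1),np.round(ray(S,a,z),1),np.round(ray(T,b,z),1))
f=np.load("top0.npz")["frame"]; m=(f[200:260,255:310].min(2)>150).astype(np.uint8)
n,l,st,ce=cv2.connectedComponentsWithStats(m); i=1+st[1:,4].argmax(); print("block",st[i],np.round(ray(T,ce[i]+[255,200],20),1))
E
```

```text
lens [ 454.9 -113.1  107.7] [ 453.7 -115.1  111. ] [ 455.4 -113.1  111. ]
pointer [ 618.9 -240.7  120.9] [ 616.9 -242.6  125. ] [ 618.  -239.9  125. ]
rider [ 579.1 -216.2  122.4] [ 577.7 -217.5  125. ] [ 579.  -215.9  125. ]
rearR [ 670.8 -269.9  117.9] [ 668.6 -271.6  122. ] [ 669.6 -268.9  122. ]
rearL [ 651.1 -293.6  118. ] [ 649.  -295.2  122. ] [ 650.  -292.6  122. ]
foot [ 643.9 -266.8   -1.3] [ 639. -271.   10.] [ 641.2 -264.5   10. ]
headA [ 494.9 -133.4  133.3] [ 495.2 -136.6  138. ] [ 492.3 -132.6  138. ]
headB [ 524.7 -149.5  127.2] [ 522.3 -156.2  138. ] [ 521.5 -148.1  138. ]
headC [ 510.8 -171.2  128.2] [ 508.1 -177.   138. ] [ 509.  -169.9  138. ]
block [ 12  14  34  34 926] [599.9  29.   20. ]
```

Everything is consistent. The pivot is about (641,-267), the boom points at 140.7° and the rider sits about 45 mm out. The heights match the text within 4 mm. I'll move above the head with tool yaw along the boom (2.456).

servo_tool --pt "0.24 -0.12 0" --pt "0.24 -0.12 0" --pt "0.24 -0.12 0" --pt "0.24 -0.12 0" --pt "0.24 -0.12 0" --pt "0.24 -0.12 0" --pt "0.24 -0.12 0" --pt "0.24 -0.12 0" --spin '[0,0,0,0,0,0,0,0]' --hand 1

```text
time: 1.1
tool_pos: [473.0, -186.8, 203.4]
tcp_rot: [-3.141, 0.0, 0.335]
contact_force: [0.8, -0.8, 0.1]
grip_width: 91.9
finger_force: 0.0
```

servo_tool --pt "0 0 0" --pt "0 0 0" --pt "0 0 0" --pt "0 0 0" --pt "0 0 0" --pt "0 0 0" --pt "0 0 0" --pt "0 0 0" --spin '[-0.11,-0.11,-0.11,-0.11,-0.11,-0.11,-0.11,-0.11]'

```text
time: 2.1
tool_pos: [471.9, -188.2, 203.2]
tcp_rot: [-3.141, -0.001, 1.723]
contact_force: [0.1, 0.6, 0.2]
grip_width: 91.6
finger_force: 0.0
```

servo_tool --pt "0 0 0" --pt "0 0 0" --pt "0 0 0" --pt "0 0 0" --pt "0 0 0" --pt "0 0 0" --pt "0 0 0" --pt "0 0 0" --spin '[-0.11,-0.11,-0.11,-0.11,-0.03,0,0,0]'

```text
time: 3.1
tool_pos: [472.1, -188.3, 203.6]
tcp_rot: [-3.142, -0.0, 2.455]
contact_force: [-0.0, -0.1, -0.5]
grip_width: 91.7
finger_force: 0.0
```

servo_tool --pt "0 0.115 0" --pt "0 0.115 0" --pt "0 0 0.075" --pt "0 0 0.075" --pt "0 0 0.075" --pt "0 0 0.05" --pt "0 0 0" --pt "0 0 0" --spin '[0,0,0,0,0,0,0,0]'

```text
time: 4.1
tool_pos: [501.5, -153.0, 149.0]
tcp_rot: [3.141, 0.001, 2.455]
contact_force: [-0.3, 0.4, 0.2]
grip_width: 92.0
finger_force: 0.0
```

```bash
python3 - <<'E'
from plant import optics
import cv2, numpy as np
c=optics.capture("scene");cv2.imwrite("s1.png",c["frame"]);a=c["frame"][190:310,220:400]
c=optics.capture("top");cv2.imwrite("t1.png",c["frame"]);b=c["frame"][175:315,330:455]
a=cv2.resize(a,(440,293),interpolation=cv2.INTER_CUBIC);b=cv2.resize(b,(350,392),interpolation=cv2.INTER_CUBIC)
o=np.zeros((392,790,3),np.uint8);o[:293,:440]=a;o[:,440:]=b;cv2.imwrite("pics/c1.png",o)
E
```

```text
(no output)
```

View pics/c1.png

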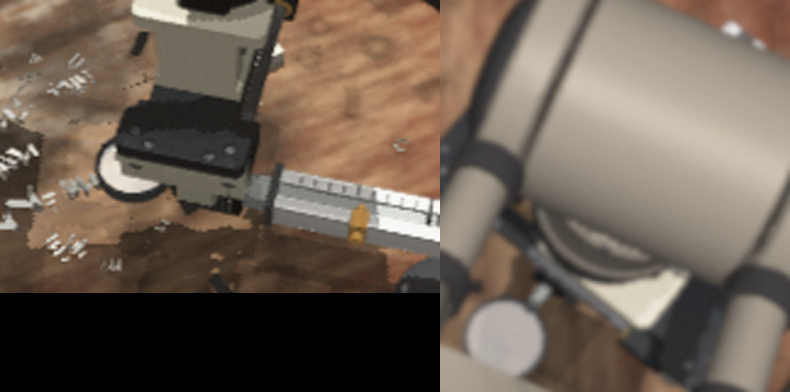

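The gripper sits over the head in line with the boom (head under the gripper near (200,180), sleeve running right to (435,215)). I'll descend to TCP z = 98 and close.

servo_tool --pt "0 0 0.05" --pt "0 0 0.05" --pt "0 0 0.05" --pt "0 0 0.05" --pt "0 0 0.05" --pt "0 0 0" --pt "0 0 0" --pt "0 0 0" --spin '[0,0,0,0,0,0,0,0]'

```text
time: 5.2
tool_pos: [501.5, -152.9, 99.0]
tcp_rot: [3.141, 0.001, 2.455]
contact_force: [0.4, -0.2, -0.1]
grip_width: 91.8
finger_force: 0.0
```

servo_tool --pt "0 0 0" --pt "0 0 0" --pt "0 0 0" --pt "0 0 0" --pt "0 0 0" --pt "0 0 0" --pt "0 0 0" --pt "0 0 0" --spin '[0,0,0,0,0,0,0,0]' --hand -1

```text
time: 6.2
tool_pos: [502.6, -151.2, 98.7]
tcp_rot: [3.138, 0.001, 2.455]
contact_force: [5.2, 6.5, -1.3]
grip_width: 28.2
finger_force: 30.0
```

Gripped at 28 mm, so the button is in. Next I'll draw out about 8 mm as a margin and start the clockwise arc.

servo_tool --pt "0.04 0 0" --pt "0 0.042 0" --pt "0 0.042 0" --pt "0 0.042 0" --pt "0 0.042 0" --pt "0 0.042 0" --pt "0 0 0" --pt "0 0 0" --spin '[0,0.028,0.028,0.028,0.028,0.028,0,0]'

```text
time: 7.2
tool_pos: [524.8, -118.0, 98.7]
tcp_rot: [3.141, 0.001, 2.237]
contact_force: [3.5, -0.9, -1.6]
grip_width: 28.3
finger_force: 30.1
```

```bash
cat > w.py <<'E'
from plant import monitor
import numpy as np
s=monitor.get_obs(); d=s["tool_pos"][:2]-[641,-267]; y=s["tcp_rot"][2]
u=np.array([np.cos(y),np.sin(y)]);t=np.array([np.sin(y),-np.cos(y)]);f=s["contact_force"][:2]
print("t",s["time"],"r",np.hypot(*d),"ang",np.degrees(np.arctan2(d[1],d[0])),"yaw",np.degrees(y),"f_x,f_y",f@u,f@t,s["moment"],s["grip_width"],s["finger_force"],s["joint_positions"].round(2))
E
python3 w.py
```

```text
t 7.2 r 188.91969430661655 ang 127.95740394943066 yaw 128.14329836819923 f_x,f_y -2.8316918400591207 2.1936912763164176 [ 0.07294106 -0.89712472  0.24889611] 28.279201401395223 30.06191611289978 [-0.36  0.47  1.64 -0.    1.03 -1.03]
```

servo_tool --pt "0 0.042 0" --pt "0 0.042 0" --pt "0 0.042 0" --pt "0 0.042 0" --pt "0 0.042 0" --pt "0 0.042 0" --pt "0 0.042 0" --pt "0 0.042 0" --spin '[0.028,0.028,0.028,0.028,0.028,0.028,0.028,0.028]'

```text
time: 8.2
tool_pos: [582.8, -85.8, 98.7]
tcp_rot: [-3.141, 0.001, 1.883]
contact_force: [1.7, -3.2, -0.7]
grip_width: 28.2
finger_force: 30.1
```

```bash
python3 w.py
```

```text
t 8.2 r 190.3320898320554 ang 107.80507088299174 yaw 107.87492351699426 f_x,f_y -3.5852268171114723 0.6533784304844766 [-0.28024323 -0.64697148  0.3725964 ] 28.241843929739016 30.078524351119995 [-0.28  0.55  1.49 -0.    1.1  -0.59]
```

servo_tool --pt "0 0.034 0" --pt "0 0.034 0" --pt "0 0.034 0" --pt "0 0.034 0" --pt "0 0 0" --pt "0 0 0" --pt "0 0 0" --pt "0 0 0" --spin '[0.022,0.022,0.022,0.022,0,0,0,0]'

```text
time: 9.2
tool_pos: [608.7, -78.2, 98.6]
tcp_rot: [-3.141, 0.0, 1.746]
contact_force: [1.7, -2.5, -0.3]
grip_width: 28.0
finger_force: 30.0
```

```bash
python3 w.py
```

```text
t 9.2 r 191.5612749492847 ang 99.70681542009409 yaw 100.01451396594425 f_x,f_y -2.7125358367997343 1.2321865456037442 [-0.42377635 -0.65048757  0.23443116] 27.998980992414364 30.031642019748688 [-0.25  0.6   1.41 -0.    1.14 -0.43]
```

No contact with the stop yet, so I'll creep on.

servo_tool --pt "0 0.01 0" --pt "0 0.01 0" --pt "0 0.01 0" --pt "0 0 0" --pt "0 0 0" --pt "0 0 0" --pt "0 0 0" --pt "0 0 0" --spin '[0.007,0.007,0.007,0,0,0,0,0]'

```text
time: 10.2
tool_pos: [614.9, -77.0, 98.7]
tcp_rot: [3.141, 0.0, 1.712]
contact_force: [1.7, -1.9, -0.0]
grip_width: 28.4
finger_force: 30.0
```

```bash
python3 w.py
```

```text
t 10.2 r 191.73133160865825 ang 97.80901853164048 yaw 98.11100796207336 f_x,f_y -2.1479727141620852 1.4078976821889326 [-0.34078519 -0.73963749  0.16497546] 28.44085179672948 30.029602646827698 [-0.25  0.61  1.39 -0.    1.15 -0.39]
```

servo_tool --pt "0 0.01 0" --pt "0 0.01 0" --pt "0 0.01 0" --pt "0 0 0" --pt "0 0 0" --pt "0 0 0" --pt "0 0 0" --pt "0 0 0" --spin '[0.007,0.007,0.007,0,0,0,0,0]'

```text
time: 11.2
tool_pos: [617.2, -76.6, 98.4]
tcp_rot: [-3.133, -0.001, 1.68]
contact_force: [-11.5, -4.5, 6.9]
grip_width: 28.5
finger_force: 30.3
```

```bash
python3 w.py
```

```text
t 11.2 r 191.92963278997823 ang 97.12317148244593 yaw 96.25482801306936 f_x,f_y -3.2140565835947745 -11.904022445162502 [-0.66871459  1.52416768  0.66043652] 28.50224703584981 30.31814396381378 [-0.25  0.62  1.37 -0.    1.16 -0.35]
```

The stop was met with 12 N. I'll ease off, realign the yaw and draw out.

servo_tool --pt "0 -0.01 0" --pt "0 0 0" --pt "0.03 0 0" --pt "0.03 0 0" --pt "0.03 0 0" --pt "0.03 0 0" --pt "0.03 0 0" --pt "0 0 0" --spin '[-0.01,0,0,0,0,0,0,0]'

```text
time: 12.2
tool_pos: [612.9, -46.3, 98.4]
tcp_rot: [-3.136, -0.001, 1.695]
contact_force: [-6.1, -2.5, 5.9]
grip_width: 28.6
finger_force: 30.1
```

```bash
python3 w.py; python3 - <<'E'
from plant import optics
import cv2, numpy as np
o=np.zeros((600,800,3),np.uint8)
for i,n in enumerate(("scene","top")):
    c=optics.capture(n);np.savez(n+"2.npz",**c)
    p=c["K"]@(c["world_to_cam"]@np.r_[630,-185,125,1])[:3];p=(p[:2]/p[2]).astype(int);print(n,p)
    a=c["frame"][p[1]-37:p[1]+38,p[0]-50:p[0]+50]
    o[i*300:i*300+300,:400]=cv2.resize(a,None,fx=4,fy=4,interpolation=cv2.INTER_CUBIC)
    a=c["frame"][p[1]-100:p[1]+50,p[0]-140:p[0]+60]
    o[i*300:i*300+300,400:]=cv2.resize(a,None,fx=2,fy=2)
cv2.imwrite("pics/c2.png",o)
E
```

```text
t 12.2 r 222.4699084645265 ang 97.26246404911208 yaw 97.1371947383529 f_x,f_y -1.7124024252162666 -6.3482525892701505 [-0.44191643  0.70383432  0.30444689] 28.62216804216892 30.095424950122833 [-0.2   0.6   1.4  -0.    1.14 -0.32]
scene [384 247]
top [390 202]
```

View pics/c2.png

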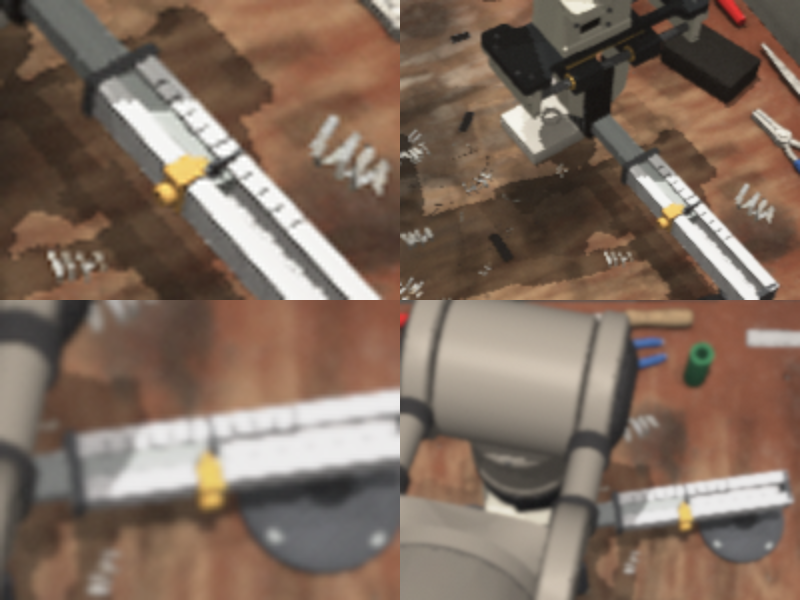

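The pointer and the rider blade are nearly level (scene crop: blade tip (208,163), dark mark near (225,165)). A tighter zoom will show the offset.

```bash
python3 - <<'E'
import cv2, numpy as np
o=np.zeros((600,800,3),np.uint8)
a=np.load("scene2.npz")["frame"][232:272,362:414]; b=np.load("top2.npz")["frame"][184:224,368:420]
for i,x in enumerate((a,b)):
    y=cv2.resize(x,None,fx=7.5,fy=7.5,interpolation=cv2.INTER_NEAREST); o[:300,i*400:i*400+390]=y
a0=np.load("scene0.npz")["frame"][255:295,350:402]; b0=np.load("top0.npz")["frame"][195:235,390:442]
for i,x in enumerate((a0,b0)):
    y=cv2.resize(x,None,fx=7.5,fy=7.5,interpolation=cv2.INTER_NEAREST); o[300:600,i*400:i*400+390]=y
cv2.imwrite("pics/c3.png",o)
E
```

```text
(no output)
```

View pics/c3.png

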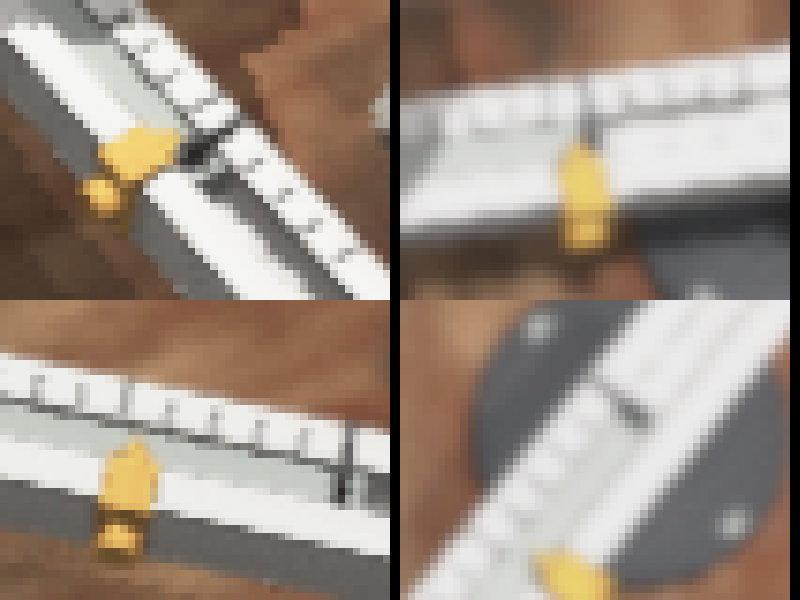

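In the scene zoom the pointer (193,155) lags the blade (180,145) by about 3 to 3.7 mm. In the top zoom (590,140) against (582,143) is about 2 mm. I'll go out another 3 mm.

servo_tool --pt "0.005 0 0" --pt "0.005 0 0" --pt "0.005 0 0" --pt "0 0 0" --pt "0 0 0" --pt "0 0 0" --pt "0 0 0" --pt "0 0 0" --spin '[0,0,0,0,0,0,0,0]'

```text
time: 13.3
tool_pos: [612.5, -44.0, 98.4]
tcp_rot: [-3.136, -0.0, 1.695]
contact_force: [-7.3, -4.1, 5.9]
grip_width: 28.2
finger_force: 30.1
```

```bash
python3 w.py; python3 - <<'E'
from plant import optics
import cv2, numpy as np
o=np.zeros((600,800,3),np.uint8)
for i,(n,r,c0) in enumerate((("scene",232,362),("top",184,368))):
    c=optics.capture(n);np.savez(n+"3.npz",**c);f=c["frame"]
    o[:300,i*400:i*400+390]=cv2.resize(f[r:r+40,c0:c0+52],None,fx=7.5,fy=7.5,interpolation=cv2.INTER_NEAREST)
    d=cv2.resize(f[170:245,270:370],None,fx=4,fy=4) if i==0 else cv2.resize(f[160:310,230:430],None,fx=2,fy=2)
    o[300:,i*400:i*400+400]=d
cv2.imwrite("pics/c4.png",o)
E
```

```text
t 13.3 r 224.85238580163954 ang 97.26952158946081 yaw 97.11313137734045 f_x,f_y -3.193911397399059 -7.798946988622099 [-0.58083777  0.7187126   0.34147505] 28.190637585252325 30.106008052825928 [-0.2   0.6   1.4  -0.    1.14 -0.32]
```

View pics/c4.png

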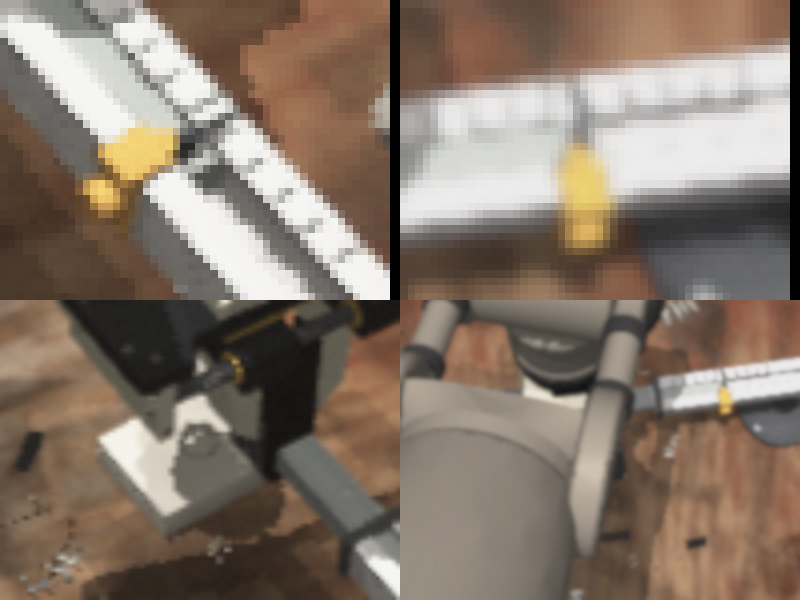

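The pointer is now level with the blade: top view (580,140) vs (582,143), scene view about 1 mm short. Block and ring are undisturbed. One small nudge with a settle, then I'll hand in.

servo_tool --pt "0.003 0 0" --pt "0 0 0" --pt "0 0 0" --pt "0 0 0" --pt "0 0 0" --pt "0 0 0" --pt "0 0 0" --pt "0 0 0" --spin '[0,0,0,0,0,0,0,0]'

```text
time: 14.4
tool_pos: [612.5, -43.4, 98.4]
tcp_rot: [-3.136, -0.0, 1.695]
contact_force: [-8.6, -3.3, 4.3]
grip_width: 28.3
finger_force: 30.1
```

```bash
python3 w.py; python3 -c "
from plant import workorder; print(workorder.close_job())"
```

```text
t 14.4 r 225.40267722703567 ang 97.27049744890444 yaw 97.11720711568188 f_x,f_y -2.2339589219667215 -8.90167171897045 [-0.65480005  0.71343236  0.3139017 ] 28.2942084200178 30.107638835906982 [-0.19  0.6   1.4  -0.    1.14 -0.32]
the job is handed in; nothing more can be done
None
```

The job is handed in (no verdict was returned): the boom is against its stop, the pointer is level with the rider's blade to about 1 mm by camera, the head is held at 30 N with the button squeezed in, and the block and ring looked undisturbed in the last pictures.

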